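Clamp a device shell and lay a straightedge along its edge

ROBOT

A 6-joint arm with a two-finger parallel gripper is mounted at the origin on the work surface. World frame = base frame: x ahead of the robot, y to its left, z up, the work surface at z = 0. Lengths are in m, angles in degrees, forces in N, time in s.
With the tool pointing down it reaches from about 0.35 to 0.875 m from the base axis. Payload 4.2 kg.
Tool frame: the origin (TCP) lies at the very end of the fingers, on their centre line; the grasp point (between the pads) lies 19 mm behind it; z points along the fingers, y is the line along which they close (so a half turn about z gives the same grasp; the last joint's range is limited). The gripper opens to 87 mm and grips with 3 to 60 N. Pads are 19 mm wide; open, the fingers measure 117 mm over their backs; the gripper's body (75 mm by 190 mm) begins 51 mm behind the grasp point.
Start: joints at [85.176, 22.042, 0.453, 0, -68.411, -14.817], TCP at [0.21, 0.589, 0.223] pointing down, gripper open.
Joint ranges: [-179.83, 179.83], [-69.29, 118.12], [-61.27, 80.66], [-181.25, 117.63], [-171.15, -9.14], [-177.46, 177.46]. Speed limits (degrees/s): [159.86, 159.86, 180, 180, 180, 180].

INTERFACE

Orientations are given as a 3x3 rotation matrix whose columns are the frame's x, y, z axes.
In Python, from station import r gives the robot as it stands.
- The arm moves only by the tool jog_arm, never from a script. Its argument "plan" is text: rows parted by semicolons, each of 7 numbers parted by spaces: the shift along the tool's x, y, z normalised to -1 to 1, where 1 is 0.025 m, then the turn, a rotation vector about the tool's x, y, z normalised to -1 to 1, where 1 is 8 degrees, then the closure, from -1 (fully open) to 1 (shut). A call has exactly 10 rows; each row shifts and turns the commanded pose from where the row before left it, along the tool's axes as they then stand; what a row does not reach is not made up. A row lasts 1/10 s, in which the tool goes at most 50 mm and 8.59 degrees, less where a joint would pass 70% of its speed; a pose out of reach is approached as far as the arm can. A call with a number of a shift or a turn outside -1 to 1 is refused whole. A call with a gripper value outside its range is refused whole. The fingers move at their own pace and stop on an object; the grip force is fixed at half the most. Time passes only in rows, so rows that do not move let the fingers close, or fill a call up. It gives the time, the measured TCP pose, the force, the opening and the grip force at its end, in the units of the state.
- r.sense(): the state, without advancing time (a new reading comes with each control period).
- r.capture(name): name is "scene" or "top" or "wrist"; returns (picture, depth): 400x640x3 uint8, red, green, blue; 400x640 float32, m along the optical axis (not along the pixel's ray), 0 where there is no reading.
- r.get_calibration(name): a dict with "mtx" (3x3 intrinsics, pixels), "extrinsics" (4x4, takes a point from camera to world coordinates). Camera axes: x right, y up, looking along -z (the intrinsics and any distortion apply to the point x, -y, -z); pixel columns grow to the right and rows downward; lengths in m; the calibration is good to about 2 mm. A picture is of the moment at which its call begins: read the wrist's pose just before it. get_calibration takes no time and is no camera call; for the wrist camera it gives the pose at the moment of the call.
- r.finish_job(): hands the job in; it is judged then, once.
The state is a dict: "time_s": time; "joints": joint angles; "joint_velocities": joint speeds; "effort": joint torques, N m; "tcp_pos": TCP position; "ee_rot": TCP orientation; "wrist_force": force on the tool from outside, world axes, zero at the start; "moment": the same for the moment, N m; "gripper_width": opening from 0.0 (shut) to 1.0 (fully open); "gripper_force": force on a finger pad.
Only numpy, scipy, OpenCV 4.12 (cv2) and the standard library are available. Lean on these libraries where they do the work, as an engineer would, in place of code of your own. Each camera call takes 0.05 s, during which the arm holds its last target. There are 200 camera calls.

TASK

The aluminium device shell in the repair fixture is to be checked for a bent edge. Push the fixture's sliding jaw along until its spring latch snaps in and the shell is home against the end stop, then lay the longer of the two straightedges flat on the fixture plate with its working edge (the side away from the grip) flush along the whole of the shell's free long edge. Let go of it there and leave the other things on the bench where they are.

Things in the scene. Friction and masses are not known exactly. Their poses are not given: they have to be found in the camera images.
- fixture: Grey clamping fixture on the mat (mat top z = 0.002). Origin on the plate's underside; plate 8 mm thick, x -95 to 95, y -165 to 115 mm. On it, 16 mm high: a dark fence on the far side (face x = 70) and an end stop (x -5 to 55, face y = 100); a latch housing 20 mm high at x 79 to 93, y -106 to -72. The plate from x = -95 to the shell is empty.
- carriage (a joint): Slide of the jaw along the fixture's +y, in m: 0 fully open, 0.045 fully home. Friction about 1 N; from about 0.031 a sprung roller resists (about 9 N at most), the crest is at 0.039, beyond it the spring snaps the jaw home and keeps it there.
- tab (a point): Centre of the upright dark steel tab on the jaw carriage, 46 mm above the plate's top; axes as the fixture's. Tab 12 mm thick (y), 45 wide (x), 20 to 62 mm above the plate; pinch it from above or push it to +y. Carriage under it 50 (x) x 40 (y) x 20 mm high, its jaw face 28 mm ahead (+y) of the tab's centre. Home, the tab is at fixture x 25, y -89 mm.
- shell: Loose aluminium device shell, inside up on the plate between jaw and end stop, 100 (x) x 160 (y) x 14 mm high, 0.22 kg. Origin: centre of its underside; axes nearly the fixture's. Its free long edge is its face at x = -50 mm. Home against the end stop its origin is at fixture y = 20 mm (clamped 19 to 20); it starts 5 to 20 mm short.
- shell_edge (a point): Midpoint of the lower rim of the shell's free long edge (its x = -50 mm), the edge the straightedge is laid against; axes as the shell's.
- straightedge: The longer straightedge, loose, on the mat at the left or the right of the fixture: steel blade 45 (x) x 200 (y) x 6 mm thick, 0.42 kg; origin at the centre of its underside; the working edge is the long face at its x = +22.5 mm. On it stands a dark wooden grip block 18 (x) x 60 (y) mm, from 6 to 46 mm above the blade's underside, centred at x = -10 mm.
- grip (a point): Centre of the longer straightedge's grip block in plan, 34 mm above the blade's underside (12 mm below the block's top); axes as the straightedge's.
- edge_left (a point): End of the working edge at the underside of the blade, at the straightedge's (22.5, +100, 0) mm.
- edge_right (a point): Other end of the working edge, at the straightedge's (22.5, -100, 0) mm.
- short_straightedge: The shorter straightedge, same shape but 110 mm long with a 40 mm grip; on the other side of the fixture; not used. Origin: centre of its underside.
- multimeter: Black multimeter 150 x 75 x 43 mm beyond the fixture; bystander. Origin under its centre.
- spool: Solder spool, 60 mm diameter, 54 mm high, between the robot and the fixture, on the right; bystander. Origin under its centre.
- screw_tray: Open metal tray 80 x 150 x 22 mm beyond the fixture; bystander. Origin under its centre.
- flux_bottle: Small bottle, 40 mm diameter, 100 mm high, beyond on the right; bystander. Origin under its centre.
- screwdriver: Screwdriver 170 mm long lying between the robot and the fixture, on the left; bystander.
- parts_case: Small clear case 70 x 50 x 28 mm beyond on the left; bystander. Origin under its centre.

How it is judged:
By the outcome, as a careful person would: the job done as asked, in the order asked, and still so for the second after the job is handed in, with the robot touching nothing.
It also fails if it takes over 53 s, if anything falls off the work surface, if the arm or the gripper's body presses on something with over 40 N, if the wrist force passes 120 N, or if a joint passes its speed limit or range.

## Working session

There is one attempt and no reset: what is moved stays moved. The work goes in short steps, Python scripts to look and compute and a tool call to move; the robot and the scene stay as the last step left them, time stands still between calls to the robot, and variables do not carry over. Pictures are saved under pics/ and viewed, at most 10 in all, crops included, and the job is handed in when it is done.

Besides the shell and the picture viewer there is one more tool, called by a JSON object that holds its "api" and its "payload". jog_arm: Moves the arm, as the interface text tells. Scaled input: -1 to 1 covers 0.025 m each way for a shift and 8 degrees each way for a turn. Its arguments: {"type":"object","properties":{"plan":{"type":"string"}},"required":["plan"]}

```bash
ls; mkdir -p pics; cat > h.py <<'E'
import numpy as np, cv2
from station import r
def cap(n):
    s=r.sense(); c=r.get_calibration(n); im,d=r.capture(n)
    return im,d,np.array(c['mtx']),np.array(c['extrinsics']),c
def ray(K,E,u,v):
    p=np.array([(u-K[0,2])/K[0,0],-(v-K[1,2])/K[1,1],-1.0]); return E[:3,3],E[:3,:3]@p
def onz(K,E,u,v,z):
    o,d=ray(K,E,u,v); return o+d*(z-o[2])/d[2]
def cloud(d,K,E):
    v,u=np.mgrid[:d.shape[0],:d.shape[1]]
    P=np.stack([(u-K[0,2])/K[0,0]*d,-(v-K[1,2])/K[1,1]*d,-d],-1)
    return P@E[:3,:3].T+E[:3,3]
def proj(K,E,p):
    q=E[:3,:3].T@(np.array(p)-E[:3,3]); return K[0,2]+K[0,0]*q[0]/-q[2],K[1,2]+K[1,1]*q[1]/q[2]
E
python3 - <<'E'
from h import *
for n in("top","scene"):
    im,d,K,E,c=cap(n); cv2.imwrite(f"pics/{n}0.png",im[...,::-1]); np.savez(n+"0.npz",im=im,d=d,K=K,E=E)
    print(n,{k:v for k,v in c.items() if k not in('mtx','extrinsics')},K.round(1).tolist(),E.round(3).tolist())
s=r.sense();print(s['tcp_pos'],np.round(s['ee_rot'],3).tolist(),s['time_s'],s['wrist_force'])
E
```

```text
pics
top {} [[483.4, 0.0, 321.5], [0.0, 483.4, 198.9], [0.0, 0.0, 1.0]] [[0.007, 0.985, -0.173, 0.364], [-1.0, 0.01, 0.015, 0.008], [0.016, 0.173, 0.985, 1.311], [0.0, 0.0, 0.0, 1.0]]
scene {} [[362.8, 0.0, 314.0], [0.0, 362.8, 203.7], [0.0, 0.0, 1.0]] [[-0.002, -0.826, 0.563, 1.264], [1.0, 0.001, 0.005, 0.0], [-0.004, 0.563, 0.826, 1.085], [0.0, 0.0, 0.0, 1.0]]
[0.20986964 0.5881652  0.22156865] [[0.942, -0.336, -0.001], [-0.336, -0.942, -0.002], [0.0, 0.002, -1.0]] 0.1 [-0.4902971   0.42154411  0.43036723]
```

View pics/top0.png

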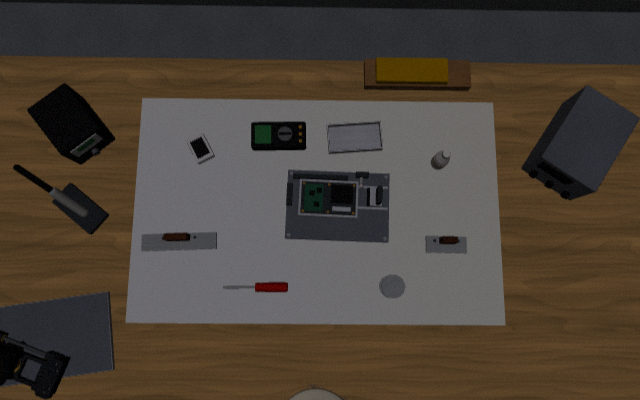

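View pics/scene0.png

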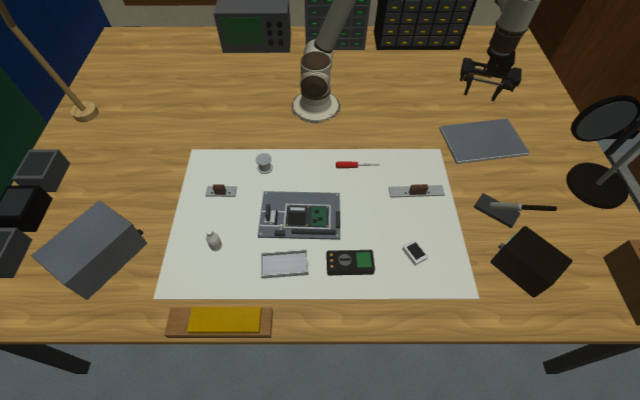

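The top view shows the fixture around (338,206), the tab near (374,196), and the long straightedge around (179,241) with its grip at (176,237). The short straightedge is near (446,244). The scene view agrees: the long straightedge is on the robot's left. Next I'll take coarse positions from both views.

```bash
python3 - <<'E'
from h import *
z=np.load("top0.npz"); im,d,K,E=[z[k] for k in('im','d','K','E')]
P=cloud(d,K,E); hsv=cv2.cvtColor(im,cv2.COLOR_RGB2HSV)
crop=cv2.resize(im[160:260,130:400],None,fx=2.9,fy=2.9,interpolation=cv2.INTER_CUBIC)
cv2.imwrite("pics/topcrop.png",np.clip(crop[...,::-1]*1.6,0,255).astype(np.uint8))
def rect(mask,zp,name):
    n,l,s,_=cv2.connectedComponentsWithStats(mask.astype(np.uint8)); i=1+np.argmax(s[1:,4])
    c=cv2.findContours((l==i).astype(np.uint8),0,1)[0][0][:,0,:]
    w=np.array([onz(K,E,u,v,zp)[:2] for u,v in c],np.float32)
    rc=cv2.minAreaRect(w*1000); print(name,np.round(rc[0],1),np.round(rc[1],1),round(rc[2],2),'medz',np.median(P[l==i][:,2]).round(4))
V=hsv[...,2].astype(int);S=hsv[...,1]
print('mat',im[270,160],im[270,340],'blade',im[244,160:215:10].tolist(),'plate',im[230,300:380:20].tolist())
u0=np.zeros(V.shape,bool)
m=u0.copy(); m[222:260,136:224]=True; matV=np.median(V[270:280,150:210])
rect(m&(V<matV*0.85),0.008,'long')
rect(m&(S>120)&(V<120),0.048,'grip')
m=u0.copy(); m[160:255,275:400]=True; rect(m&(V<np.median(V[255:265,300:380])*0.85),0.010,'fixture')
for k in [(176,237),(374,196),(340,230),(180,246)]: print(k,P[k[1],k[0]].round(4))
print('depth z std on mat',P[265:280,300:360,2].mean().round(4),P[265:280,300:360,2].std().round(4))
Q=P[165:245,280:395]; t=(Q[...,2]>0.055); print('tab pts',t.sum(),Q[t].mean(0).round(4),Q[t].min(0).round(4),Q[t].max(0).round(4))
E
```

```text
mat [109 108 112] [108 107 108] blade [[70, 69, 72], [69, 68, 71], [73, 76, 76], [73, 74, 79], [71, 71, 74], [68, 71, 74]] plate [[43, 43, 50], [42, 46, 51], [43, 44, 49], [44, 46, 53]]
long [475.1 371.1] [ 49.5 200.2] 2.4 medz 0.0083
grip [482.2 365.9] [17.7 64.7] 3.56 medz 0.047
fixture [575.5 -54.7] [282.7 196.5] 89.03 medz 0.0131
(176, 237) [0.4812 0.3663 0.0511]
(374, 196) [ 0.5984 -0.1526  0.0311]
(340, 230) [ 0.5081 -0.0622  0.0081]
(180, 246) [0.4611 0.366  0.0096]
depth z std on mat 0.0077 0.0871
tab pts 117 [ 0.5435 -0.1218  0.3569] [ 0.3636 -0.1667  0.0552] [0.621  0.0081 1.3105]
```

View pics/topcrop.png

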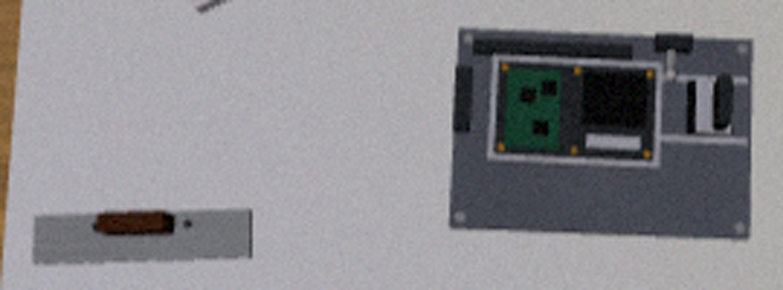

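The straightedge's grip lies on its far side (+x), so the blade has to be turned by about 180°. I'll move over the fixture with the fingers closing, for the jaw push.

{"api": "jog_arm", "payload": {"plan": "1 1 0 0 0 0 1; 1 1 0 0 0 0 1; 1 1 0 0 0 0 1; 1 1 0 0 0 0 1; 1 1 0 0 0 0 1; 1 1 0 0 0 0 1; 1 1 0 0 0 0 1; 1 1 0 0 0 0 1; 1 1 0 0 0 0 1; 1 1 0 0 0 0 1"}}

```text
time_s: 1.1
tcp_pos: [0.3616, 0.2675, 0.2223]
ee_rot: [[0.942, -0.336, -0.0], [-0.336, -0.942, -0.0], [-0.0, 0.0, -1.0]]
wrist_force: [0.7, -0.5, 0.1]
gripper_width: 0.172
gripper_force: 0.0
```

{"api": "jog_arm", "payload": {"plan": "1 1 0 0 0 0 1; 1 1 0 0 0 0 1; 1 1 0 0 0 0 1; 1 1 0 0 0 0 1; 1 1 0 0 0 0 1; 1 1 0 0 0 0 1; 1 1 0 0 0 0 1; 1 1 0 0 0 -0.7 1; 0.2 0 0 0 0 -0.7 1; 0 0 0 0 0 -0.7 1"}}

```text
time_s: 2.1
tcp_pos: [0.4878, 0.0111, 0.2219]
ee_rot: [[0.999, -0.048, -0.001], [-0.048, -0.999, -0.0], [-0.001, 0.0, -1.0]]
wrist_force: [-0.8, -0.4, -0.4]
gripper_width: 0.005
gripper_force: 0.0
```

```bash
python3 - <<'E'
from h import *
im,d,K,E,c=cap("wrist"); cv2.imwrite("pics/w1.png",np.clip(im[...,::-1]*1.5,0,255).astype(np.uint8)); np.savez("w1.npz",im=im,d=d,K=K,E=E)
s=r.sense();print(s['tcp_pos'],np.round(s['ee_rot'],3).tolist(),s['time_s'],np.round(s['joints'],1),s['wrist_force']);print(K.round(1),E.round(3))
E
```

```text
[0.48741168 0.01151475 0.22192286] [[0.999, -0.045, -0.001], [-0.045, -0.999, -0.0], [-0.001, 0.0, -1.0]] 2.15 [ 20.5   8.6 -18.2  -0.  -63.2  67. ] [-0.43559039 -0.28089997  0.83636296]
[[279.2   0.  320.8]
 [  0.  279.2 203.2]
 [  0.    0.    1. ]] [[-0.046  0.959  0.279  0.564]
 [-0.999 -0.045 -0.013  0.008]
 [-0.    -0.279  0.96   0.383]
 [ 0.     0.     0.     1.   ]]
```

View pics/w1.png

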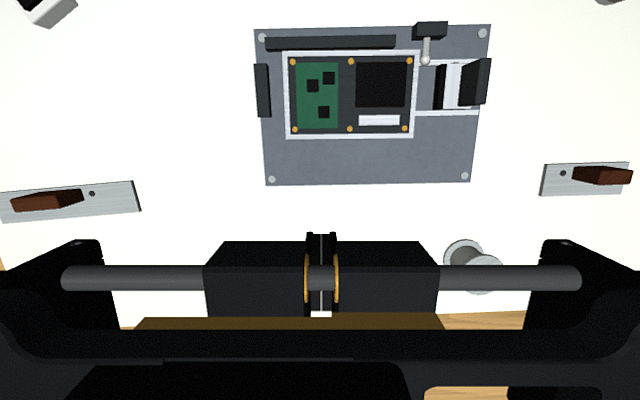

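The wrist view shows the plate corners at (254,28), (491,24), (469,184) and (267,185). The tab's top runs from about (462,103) to (490,60), the shell spans (285..418, 50..137), and the long straightedge is lower left around (70,202). I'll turn these into metres and check the heights.

```bash
cat >> h.py <<'E'
def edge(im,a,b,n=25,w=6):
    """subpixel straight edge near pixel segment a-b: gradient maximum along normals, line fit; returns point, dir"""
    g=cv2.GaussianBlur(cv2.cvtColor(im,cv2.COLOR_RGB2GRAY).astype(np.float32),(0,0),0.8)
    a=np.array(a,float);b=np.array(b,float);t=(b-a)/np.linalg.norm(b-a);nn=np.array([-t[1],t[0]]);pts=[]
    s=np.arange(-w,w+.01,.25)
    for f in np.linspace(.05,.95,n):
        q=(a+f*(b-a)+s[:,None]*nn).astype(np.float32)
        p=cv2.remap(g,q[None,:,0],q[None,:,1],cv2.INTER_LINEAR)[0]; dd=np.abs(np.gradient(p))
        k=dd.argmax(); m=np.abs(s-s[k])<=1; pts.append(a+f*(b-a)+(dd[m]*s[m]).sum()/dd[m].sum()*nn)
    v=cv2.fitLine(np.array(pts,np.float32),cv2.DIST_HUBER,0,.01,.01).ravel()
    return v[2:],v[:2]
def seg(im,K,E,a,b,z,w=6):
    """world ends of the fitted edge at height z, at the feet of a and b"""
    p,t=edge(im,a,b,w=w); return np.array([onz(K,E,*(p+t*((np.array(x)-p)@t)),z)[:2] for x in(a,b)])
def yaw(s): 
    d=s[1]-s[0]; return np.degrees(np.arctan2(d[1],d[0]))
E
python3 - <<'E'
from h import *
z=np.load("w1.npz"); im,d,K,E=[z[k] for k in('im','d','K','E')]; P=cloud(d,K,E)
for u,v in[(254,28),(491,24),(469,184),(267,185)]: print('plate corner',onz(K,E,u,v,.010).round(4),P[v-(3 if v>100 else -3),u+(4 if u<300 else -4)].round(4))
near=seg(im,K,E,(464,183),(272,185),.010); far=seg(im,K,E,(484,24.5),(260,28),.010)
left=seg(im,K,E,(266,175),(256,40),.010); right=seg(im,K,E,(471,175),(489,35),.010)
for n,q in(('near',near),('far',far),('left',left),('right',right)): print(n,q.round(4).tolist(),yaw(q).round(2))
se=seg(im,K,E,(410,138),(288,137),.024,5); print('shell edge',se.round(4).tolist(),yaw(se))
T=P[55:110,455:495]; m=(T[...,2]>.066)&(T[...,2]<.08); q=T[m]; print('tab top',m.sum(),q.mean(0).round(4),q.min(0).round(4),q.max(0).round(4))
for u,v in[(462,103),(488,105),(490,58),(473,58)]: print('tab',onz(K,E,u,v,.072).round(4),P[v,u].round(4))
G=P[180:215,0:140];m=G[...,2]>.04; print('grip',m.sum(),np.median(G[m],0).round(4))
t=np.load("top0.npz"); print('tab ctr guess from top',onz(t['K'],t['E'],379,194.5,.072).round(4))
E
```

```text
plate corner [0.6739 0.0812 0.01  ] [0.6709 0.077  0.0089]
plate corner [ 0.6651 -0.1966  0.01  ] [ 0.6627 -0.1932  0.0082]
plate corner [ 0.4739 -0.1902  0.01  ] [ 0.4783 -0.1844  0.0099]
plate corner [0.4852 0.0848 0.01  ] [0.4892 0.0789 0.0104]
near [[0.4768, -0.1832], [0.484, 0.0781]] 88.41
far [[0.6658, -0.1883], [0.6733, 0.0742]] 88.36
left [[0.499, 0.0868], [0.6611, 0.0859]] -0.31
right [[0.4867, -0.1896], [0.6521, -0.2032]] -4.71
shell edge [[0.5456, -0.1028], [0.5522, 0.0492]] 87.52480876481809
tab top 601 [ 0.5972 -0.1602  0.0702] [ 0.5745 -0.1677  0.066 ] [ 0.6191 -0.1541  0.073 ]
tab [ 0.5765 -0.1412  0.072 ] [ 0.5777 -0.1555  0.042 ]
tab [ 0.5732 -0.1687  0.072 ] [ 5.753e-01 -2.094e-01  2.000e-04]
tab [ 0.6181 -0.1653  0.072 ] [ 0.6184 -0.1663  0.0702]
tab [ 0.6189 -0.1482  0.072 ] [ 0.6299 -0.1795  0.0096]
grip 760 [0.4837 0.3673 0.0469]
tab ctr guess from top [ 0.595  -0.1606  0.072 ]
```

The numbers agree. The fixture yaw is about -1.6° and its origin is about (0.575, -0.030). The tab is at (0.597, -0.1605) with its top at z≈0.071, and home is at y≈-0.120. I'll go behind the tab and descend.

{"api": "jog_arm", "payload": {"plan": "0.6 1 0.3 0 0 0 1; 0.6 1 0.3 0 0 0 1; 0.6 1 0.3 0 0 0 1; 0.6 1 0.3 0 0 -0.12 1; 0.6 1 0.3 0 0 0 1; 0.6 1 0.3 0 0 0 1; 0.6 1 0.3 0 0 0 1; 0.4 1 0.3 0 0 0 1; 0 0.3 0.6 0 0 0 1; 0 0 0.9 0 0 0 1"}}

```text
time_s: 3.15
tcp_pos: [0.5946, -0.2011, 0.125]
ee_rot: [[0.999, -0.036, 0.002], [-0.036, -0.999, -0.0], [0.002, 0.0, -1.0]]
wrist_force: [0.1, 0.7, -0.3]
gripper_width: 0.005
gripper_force: 0.0
```

{"api": "jog_arm", "payload": {"plan": "0 0 0.8 0 0 0 1; 0 0 0.8 0 0 0 1; 0 0 0.8 0 0 0 1; 0 0 0.75 0 0 0 1; 0 -0.15 0 0 0 0 1; 0 -0.15 0 0 0 0 1; 0 -0.15 0 0 0 0 1; 0 -0.15 0 0 0 0 1; 0 -0.15 0 0 0 0 1; 0 0 0 0 0 0 1"}}

```text
time_s: 4.15
tcp_pos: [0.5948, -0.1804, 0.047]
ee_rot: [[0.999, -0.032, 0.001], [-0.032, -0.999, 0.0], [0.001, -0.0, -1.0]]
wrist_force: [-0.8, 0.2, 0.3]
gripper_width: 0.002
gripper_force: 0.0
```

{"api": "jog_arm", "payload": {"plan": "0 -0.15 0 0 0 0 1; 0 -0.15 0 0 0 0 1; 0 -0.15 0 0 0 0 1; 0 -0.15 0 0 0 0 1; 0 -0.15 0 0 0 0 1; 0 -0.15 0 0 0 0 1; 0 -0.15 0 0 0 0 1; 0 -0.1 0 0 0 0 1; 0 -0.05 0 0 0 0 1; 0 0 0 0 0 0 1"}}

```text
time_s: 5.15
tcp_pos: [0.5955, -0.1509, 0.0463]
ee_rot: [[0.999, -0.033, 0.0], [-0.033, -0.999, 0.0], [0.0, -0.0, -1.0]]
wrist_force: [-0.3, -1.7, 0.5]
gripper_width: 0.006
gripper_force: 0.6
```

```bash
cat > tab.py <<'E'
from h import *
import sys
im,d,K,E,c=cap("top"); P=cloud(d,K,E)
cv2.imwrite("pics/%s.png"%sys.argv[1],cv2.resize(im[165:245,280:400,::-1],None,fx=5,fy=5))
im,d,K,E,c=cap("wrist"); cv2.imwrite("pics/%sw.png"%sys.argv[1],np.clip(im[...,::-1]*1.5,0,255).astype(np.uint8)); np.savez(sys.argv[1]+".npz",im=im,d=d,K=K,E=E)
s=r.sense();print(s['tcp_pos'],s['wrist_force'],s['time_s'])
E
python3 tab.py t1
```

```text
[ 0.59547637 -0.15088098  0.04616897] [ 0.18950271 -0.58896901  1.05875445] 5.25
```

View pics/t1w.png

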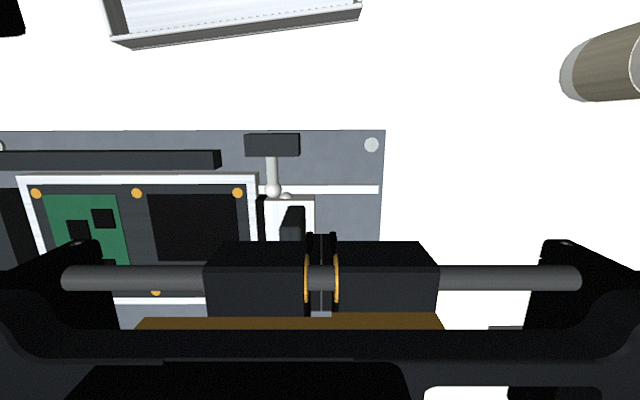

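The fingers are against the tab (tab at (292,225), shut fingers at (320,240)). The roller and the shell are just ahead, so I'll keep pushing slowly.

{"api": "jog_arm", "payload": {"plan": "0 -0.08 0 0 0 0 1; 0 -0.08 0 0 0 0 1; 0 -0.08 0 0 0 0 1; 0 -0.08 0 0 0 0 1; 0 0 0 0 0 0 1; 0 0 0 0 0 0 1; 0 0 0 0 0 0 1; 0 0 0 0 0 0 1; 0 0 0 0 0 0 1; 0 0 0 0 0 0 1"}}

```text
time_s: 6.25
tcp_pos: [0.5955, -0.1443, 0.0463]
ee_rot: [[0.999, -0.033, -0.0], [-0.033, -0.999, -0.001], [-0.0, 0.001, -1.0]]
wrist_force: [-0.0, -7.5, -0.2]
gripper_width: 0.008
gripper_force: 3.3
```

{"api": "jog_arm", "payload": {"plan": "0 -0.05 0 0 0 0 1; 0 -0.05 0 0 0 0 1; 0 -0.05 0 0 0 0 1; 0 -0.05 0 0 0 0 1; 0 0 0 0 0 0 1; 0 0 0 0 0 0 1; 0 0 0 0 0 0 1; 0 0 0 0 0 0 1; 0 0 0 0 0 0 1; 0 0 0 0 0 0 1"}}

```text
time_s: 7.25
tcp_pos: [0.5959, -0.1381, 0.0463]
ee_rot: [[0.999, -0.033, 0.0], [-0.033, -0.999, 0.0], [0.0, -0.0, -1.0]]
wrist_force: [0.5, -0.1, 0.1]
gripper_width: 0.005
gripper_force: 0.0
```

The resisting force rose to 7.5 N and then fell to zero, so the latch has snapped in. I'll retreat and take a check view of the fixture from the robot side.

{"api": "jog_arm", "payload": {"plan": "0 0.5 0 0 0 0 1; 0 0 -1 0 0 0 1; 0 0 -1 0 0 0 1; 0 0 -1 0 0 0 1; -1 -0.9 -0.7 0 0 0 1; -1 -0.9 -0.5 0 0 0 1; -1 -0.9 0 0 0 0 1; -1 -0.9 0 0 0 0 1; -1 -0.9 0 0 0 0 1; -0.6 -0.4 0 0 0 0 -1"}}

```text
time_s: 8.25
tcp_pos: [0.4579, -0.0231, 0.1515]
ee_rot: [[0.999, -0.032, -0.0], [-0.032, -0.999, 0.0], [-0.0, -0.0, -1.0]]
wrist_force: [0.6, -0.4, 0.4]
gripper_width: 0.039
gripper_force: 0.0
```

```bash
python3 tab.py t2
```

```text
[ 0.45796003 -0.02327953  0.15170004] [ 0.64221899 -0.26264975  0.17055406] 8.35
```

View pics/t2w.png

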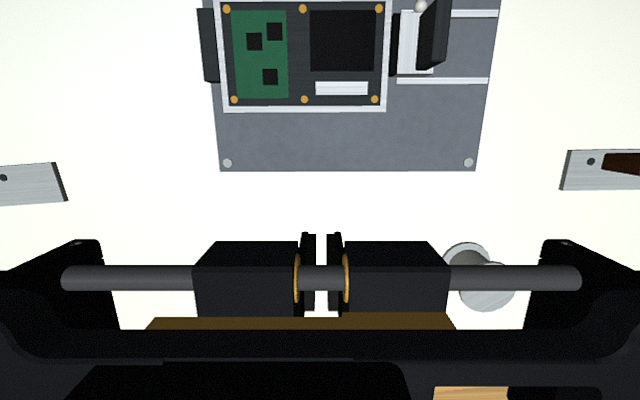

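The shell now touches the end stop (x≈217) and the jaw touches the shell (x≈388). The shell's free edge runs from (222,111) to (385,112).

```bash
python3 - <<'E'
from h import *
z=np.load("t2.npz"); im,d,K,E=[z[k] for k in('im','d','K','E')]; P=cloud(d,K,E)
print('cam',E[:3,3].round(3))
near=seg(im,K,E,(470,171),(228,171),.010,4); print('near',near.round(4).tolist(),yaw(near))
for zz in(.010,.024):
    se=seg(im,K,E,(380,112),(228,111),zz,4); print('edge',zz,se.round(4).tolist(),yaw(se))
g=cv2.cvtColor(im,cv2.COLOR_RGB2GRAY); print(g[100:120,300].tolist(), g[100:120,250].tolist()); print(P[104:118:1,300,2].round(4).tolist())
T=P[0:110,400:460]; m=(T[...,2]>.066)&(T[...,2]<.08); q=T[m]; print('tab top',q.mean(0).round(4),q.min(0).round(4),q.max(0).round(4))
print('shell y ends', onz(K,E,216.5,100,.024).round(4),onz(K,E,391,100,.024).round(4))
p=P[150:165,240:460].reshape(-1,3); print('plate z',np.median(p[:,2])); p=P[110:111,230:380]; print('rim z',np.median(P[108:111,230:380,2]))
E
```

```text
cam [ 0.533 -0.025  0.312]
near [[0.4768, -0.1857], [0.4837, 0.0781]] 88.51003617802277
edge 0.01 [[0.5412, -0.0859], [0.5456, 0.0705]] 88.39572358657313
edge 0.024 [[0.5408, -0.0831], [0.545, 0.066]] 88.3957235865731
[53, 29, 36, 38, 31, 63, 134, 152, 148, 151, 155, 148, 113, 64, 79, 80, 80, 81, 79, 81] [36, 36, 38, 37, 30, 47, 112, 156, 143, 144, 147, 140, 110, 65, 77, 79, 79, 78, 77, 77]
[0.0238, 0.023, 0.0226, 0.0227, 0.0227, 0.022, 0.0225, 0.0233, 0.0227, 0.0099, 0.0097, 0.01, 0.0099, 0.0097]
tab top [ 0.5969 -0.118   0.0703] [ 0.5753 -0.1257  0.066 ] [ 0.6183 -0.1117  0.073 ]
shell y ends [0.5563 0.0759 0.024 ] [ 0.5512 -0.0935  0.024 ]
plate z 0.008814089559670751
rim z 0.02278263688828941
```

Tab is home at (0.597, -0.118), matching the predicted -0.120. The shell edge runs through (0.5408,-0.083) and (0.545,0.066), at 88.4°. Next I'll go and look at the straightedge.

{"api": "jog_arm", "payload": {"plan": "-0.2 -1 0 0 0 0 -1; -0.2 -1 0 0 0 0 -1; -0.2 -1 0 0 0 0 -1; -0.2 -1 0 0 0 0 -1; -0.2 -1 0 0 0 0 -1; -0.2 -1 0 0 0 0 -1; -0.2 -1 0 0 0 0 -1; -0.2 -1 0 0 0 0 -1; -0.2 -1 0 0 0 0 -1; -0.2 -1 0 0 0 0 -1"}}

```text
time_s: 9.35
tcp_pos: [0.4188, 0.2288, 0.1514]
ee_rot: [[0.999, -0.034, 0.001], [-0.034, -0.999, 0.0], [0.001, -0.0, -1.0]]
wrist_force: [0.5, -0.1, -0.1]
gripper_width: 0.972
gripper_force: 0.0
```

{"api": "jog_arm", "payload": {"plan": "-0.2 -1 0 0 0 0 -1; -0.2 -1 0 0 0 0 -1; -0.2 -1 0 0 0 0 -1; -0.2 -1 0 0 0 0 -1; 0 -1 0 0 0 0 -1; 0 -0.4 0 0 0 0 -1; 0 0 0 0 0 0 -1; 0 0 0 0 0 0 -1; 0 0 0 0 0 0 -1; 0 0 0 0 0 0 -1"}}

```text
time_s: 10.35
tcp_pos: [0.4024, 0.3626, 0.1514]
ee_rot: [[0.999, -0.034, -0.0], [-0.034, -0.999, -0.0], [-0.0, 0.0, -1.0]]
wrist_force: [-0.6, -0.1, 0.3]
gripper_width: 0.999
gripper_force: 0.0
```

```bash
python3 tab.py s1
```

```text
[0.40236057 0.36299428 0.15152279] [0.06630846 0.53876652 0.08619342] 10.45
```

View pics/s1w.png

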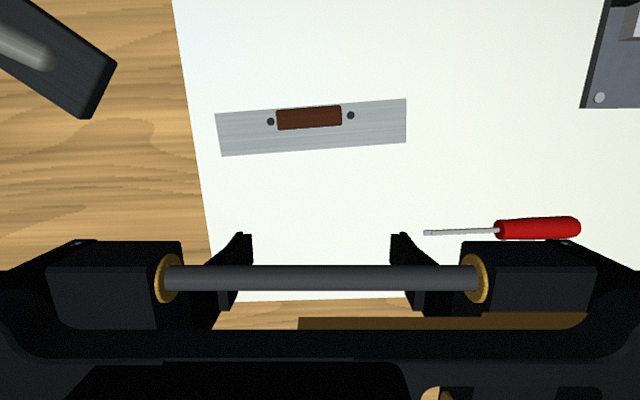

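The blade's corners are at (215,113), (406,98), (406,142) and (221,157), and the grip's top is at (277–342, 105–130), on the far side. The working edge is therefore the near line.

```bash
python3 - <<'E'
from h import *
z=np.load("s1.npz"); im,d,K,E=[z[k] for k in('im','d','K','E')]; P=cloud(d,K,E)
a=seg(im,K,E,(402,142.3),(225,156.7),.008,4); b=seg(im,K,E,(402,98.3),(219,112.7),.008,4)
l=seg(im,K,E,(215.3,116),(220.7,154),.008,4); q=seg(im,K,E,(406,101),(406,139),.008,4)
for n,s in(('work',a),('back',b),('left',l),('right',q)): print(n,s.round(4).tolist(),yaw(s).round(2))
print('width',np.cross(np.append((a[1]-a[0])/np.linalg.norm(a[1]-a[0]),0),np.append(b.mean(0)-a[0],0))[2],'length',np.linalg.norm(l.mean(0)-q.mean(0)),'centre',((l.mean(0)+q.mean(0))/2).round(4),((a.mean(0)+b.mean(0))/2).round(4))
hsv=cv2.cvtColor(im,cv2.COLOR_RGB2HSV); m=((hsv[...,1]>110)&(hsv[...,2]<130)); m[:98]=0;m[135:]=0;m[:,:270]=0;m[:,350:]=0
c=max(cv2.findContours(m.astype(np.uint8),0,1)[0],key=cv2.contourArea)[:,0]
rc=cv2.minAreaRect(np.array([onz(K,E,u,v,.048)[:2]*1000 for u,v in c],np.float32)); print('grip',rc, 'z',np.median(P[m][:,2]))
print('blade z',np.median(P[145:148,250:380,2]),'mat',np.median(P[170:190,250:380,2]))
E
```

```text
work [[0.4553, 0.2746], [0.4472, 0.4654]] 92.45
back [[0.4998, 0.2768], [0.4916, 0.4659]] 92.49
left [[0.4884, 0.4715], [0.4494, 0.4697]] -177.35
right [[0.497, 0.2727], [0.4589, 0.271]] -177.43
width -0.04450537125880491 length 0.19899330211332325 centre [0.4734 0.3712] [0.4735 0.3707]
grip ((483.623291015625, 371.3886413574219), (16.88275146484375, 58.28182601928711), 2.5890395641326904) z 0.046769110458066476
blade z 0.006671092935229828 mat 0.0008805401811918245
```

Width 44.5, length 199 and the heights check out. The grip is at (0.4835, 0.3714) with the axis at 92.47°. I'll move above the grip and turn so that the tool's x points to +y.

{"api": "jog_arm", "payload": {"plan": "0.81 -0.11 0 0 0 0 -1; 0.81 -0.11 0 0 0 0 -1; 0.81 -0.11 0 0 0 0 -1; 0.8 -0.11 0 0 0 0 -1; 0 0 0 0 0 -1 -1; 0 0 0 0 0 -1 -1; 0 0 0 0 0 -1 -1; 0 0 0 0 0 -1 -1; 0 0 0 0 0 -1 -1; 0 0 0 0 0 -1 -1"}}

```text
time_s: 11.45
tcp_pos: [0.4833, 0.3717, 0.1514]
ee_rot: [[0.689, 0.725, 0.0], [0.725, -0.689, 0.0], [0.0, -0.0, -1.0]]
wrist_force: [0.0, -0.2, 0.6]
gripper_width: 1.003
gripper_force: 0.0
```

{"api": "jog_arm", "payload": {"plan": "0 0 0 0 0 -1 -1; 0 0 0.5 0 0 -1 -1; 0 0 0.5 0 0 -1 -1; 0 0 0.5 0 0 -1 -1; 0 0 0.5 0 0 -1 -1; 0 0 0.5 0 0 -0.8 -1; 0 0 0.5 0 0 0 -1; 0 0 0 0 0 0 -1; 0 0 0 0 0 0 -1; 0 0 0 0 0 0 -1"}}

```text
time_s: 12.45
tcp_pos: [0.4838, 0.3723, 0.0771]
ee_rot: [[-0.043, 0.999, 0.001], [0.999, 0.043, 0.001], [0.001, 0.001, -1.0]]
wrist_force: [1.4, -0.3, -1.3]
gripper_width: 0.999
gripper_force: 0.0
```

Pose is good. Now down 0.060 and close.

{"api": "jog_arm", "payload": {"plan": "0 0 0.6 0 0 0 -1; 0 0 0.6 0 0 0 -1; 0 0 0.6 0 0 0 -1; 0 0 0.4 0 0 0 -1; 0 0 0.2 0 0 0 -1; 0 0 0 0 0 0 -1; 0 0 0 0 0 0 0.5; 0 0 0 0 0 0 1; 0 0 0 0 0 0 1; 0 0 0 0 0 0 1"}}

```text
time_s: 13.45
tcp_pos: [0.4835, 0.3721, 0.0167]
ee_rot: [[-0.044, 0.999, 0.001], [0.999, 0.044, 0.001], [0.001, 0.001, -1.0]]
wrist_force: [0.2, 0.7, -0.3]
gripper_width: 0.725
gripper_force: 0.0
```

{"api": "jog_arm", "payload": {"plan": "0 0 0 0 0 0 1; 0 0 0 0 0 0 1; 0 0 0 0 0 0 1; 0 0 -0.2 0 0 0 1; 0 0 -0.4 0 0 0 1; 0 0 -0.8 0 0 0 1; 0 0 -0.8 0 0 0 1; 0 0 -0.5 0 0 0 1; 0 0 -0.3 0 0 0 1; 0 0 0 0 0 0 1"}}

```text
time_s: 14.45
tcp_pos: [0.4835, 0.3722, 0.0922]
ee_rot: [[-0.044, 0.999, 0.001], [0.999, 0.044, 0.001], [0.001, 0.001, -1.0]]
wrist_force: [-0.2, -1.1, -4.3]
gripper_width: 0.198
gripper_force: 30.0
```

Grasped: opening about 17 mm, weight about 4 N, grip force 30 N. I'll carry it over next to the shell, then turn it by 184°.

{"api": "jog_arm", "payload": {"plan": "-0.4 0 0 0 0 0 1; -0.8 0 0 0 0 0 1; -1 0 0 0 0 0.3 1; -1 0 0 0 0 0 1; -1 0 0 0 0 0 1; -1 0 0 0 0 0 1; -1 0 0 0 0 0 1; -1 0 0 0 0 0 1; -1 0 0 0 0 0 1; -1 0 0 0 0 0 1"}}

```text
time_s: 15.45
tcp_pos: [0.4848, 0.139, 0.0906]
ee_rot: [[-0.001, 1.0, -0.002], [1.0, 0.001, -0.001], [-0.001, -0.002, -1.0]]
wrist_force: [1.4, -0.2, -3.6]
gripper_width: 0.2
gripper_force: 30.0
```

{"api": "jog_arm", "payload": {"plan": "-1 0 0 0 0 0 1; -1 0 0 0 0 0 1; -1 0 0 0 0 0 1; -1 0 0 0 0 0 1; -0.8 0 0 0 0 0 1; -0.6 0 0 0 0 0 1; -0.4 0 0 0 0 0.3 1; -0.2 0 0 0 0 0.6 1; 0 0 0 0 0 1 1; 0 0 0 0 0 1 1"}}

```text
time_s: 16.45
tcp_pos: [0.4852, -0.009, 0.0909]
ee_rot: [[0.4, 0.917, -0.001], [0.917, -0.4, -0.0], [-0.001, -0.001, -1.0]]
wrist_force: [0.4, -0.3, -3.7]
gripper_width: 0.201
gripper_force: 30.0
```

{"api": "jog_arm", "payload": {"plan": "0 0 0 0 0 1 1; 0 0 0 0 0 1 1; 0 0 0 0 0 1 1; 0 0 0 0 0 1 1; 0 0 0 0 0 1 1; 0 0 0 0 0 1 1; 0 0 0 0 0 1 1; 0 0 0 0 0 1 1; 0 0 0 0 0 1 1; 0 0 0 0 0 1 1"}}

```text
time_s: 17.45
tcp_pos: [0.4852, -0.0087, 0.0909]
ee_rot: [[0.972, -0.234, -0.001], [-0.234, -0.972, -0.0], [-0.001, 0.001, -1.0]]
wrist_force: [0.2, -0.5, -3.4]
gripper_width: 0.198
gripper_force: 30.0
```

{"api": "jog_arm", "payload": {"plan": "0 0 0 0 0 1 1; 0 0 0 0 0 1 1; 0 0 0 0 0 1 1; 0 0 0 0 0 1 1; 0 0 0 0 0 1 1; 0 0 0 0 0 1 1; 0 0 0 0 0 1 1; 0 0 0 0 0 1 1; 0 0 0 0 0 1 1; 0 0 0 0 0 0.8 1"}}

```text
time_s: 18.45
tcp_pos: [0.4851, -0.0087, 0.0908]
ee_rot: [[-0.033, -0.999, -0.002], [-0.999, 0.033, -0.0], [0.0, 0.002, -1.0]]
wrist_force: [-0.4, 0.7, -4.1]
gripper_width: 0.2
gripper_force: 30.0
```

```bash
python3 tab.py p1; python3 -c "
from station import r; s=r.sense(); print(s['ee_rot'],s['joints'])"
```

```text
[ 0.48521998 -0.00865046  0.09085826] [-0.29222283  0.69648884 -3.52228534] 18.55
[[-2.73817859e-02 -9.99623922e-01 -1.50075837e-03]
 [-9.99624990e-01  2.73822686e-02 -3.02044243e-04]
 [ 3.43024820e-04  1.49192506e-03 -9.99998828e-01]] [ 1.81969329e+01  1.70509187e+01 -2.89301446e+01 -1.49600703e-02
 -4.41060288e+01 -1.97552544e+01]
```

View pics/p1w.png

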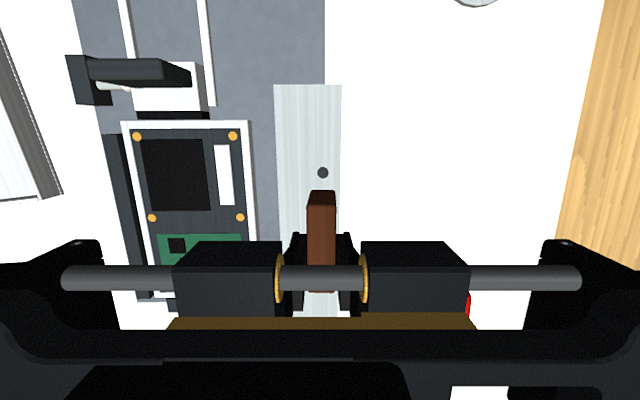

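The blade's working edge shows from (274,85) to (279,230) and faces the shell, whose edge runs from (248,121) to (257,240). I'll measure the relative yaw and offset.

```bash
cat > pm.py <<'E'
from h import *
import sys
def lines(f,ba,bb,sa,sb,zb,w=4):
    z=np.load(f); im,d,K,E=[z[k] for k in('im','d','K','E')]
    b=seg(im,K,E,ba,bb,zb,w); s=seg(im,K,E,sa,sb,.024,w)
    sd=(s[1]-s[0])/np.linalg.norm(s[1]-s[0]); n=np.array([sd[1],-sd[0]])
    print('blade',b.round(4).tolist(),yaw(b).round(2),'shell',s.round(4).tolist(),yaw(s).round(2),'gap mm',((b-s[0])@n*1000).round(2))
    return im,d,K,E
E
python3 - <<'E'
from pm import *
im,d,K,E=lines("p1.npz",(274.4,95),(279,225),(249.5,135),(256,225),.0825,5)
P=cloud(d,K,E); print('blade z',np.median(P[100:160,285:330,2]),'cam',E[:3,3])
g=cv2.cvtColor(im,cv2.COLOR_RGB2GRAY)
for v in(130,180,220): print(v,g[v,235:300].tolist())
E
```

```text
blade [[0.5091, -0.1005], [0.5116, -0.022]] 88.23 shell [[0.5406, -0.0769], [0.5425, -0.001]] 88.55 gap mm [-30.85 -30.4 ]
blade z 0.05531218947895887 cam [ 0.48293037 -0.08464788  0.25174133]
130 [43, 45, 46, 42, 29, 107, 167, 177, 177, 179, 181, 187, 169, 101, 63, 66, 66, 92, 105, 103, 101, 100, 99, 101, 98, 99, 96, 100, 97, 99, 96, 98, 100, 97, 97, 97, 99, 101, 95, 89, 139, 152, 151, 153, 153, 152, 151, 149, 146, 145, 144, 145, 146, 147, 144, 146, 148, 148, 147, 146, 145, 147, 148, 155, 153]
180 [45, 49, 49, 44, 49, 47, 47, 47, 36, 74, 163, 182, 181, 183, 187, 194, 153, 86, 65, 68, 81, 97, 101, 101, 98, 98, 101, 99, 98, 101, 99, 100, 101, 102, 100, 100, 101, 99, 99, 100, 99, 95, 123, 149, 153, 150, 153, 152, 153, 150, 146, 146, 144, 144, 149, 148, 146, 147, 147, 147, 147, 146, 145, 148, 155]
220 [45, 42, 60, 111, 124, 122, 123, 109, 62, 42, 44, 40, 46, 161, 181, 178, 182, 185, 189, 157, 88, 64, 68, 79, 94, 97, 97, 97, 98, 98, 97, 98, 99, 98, 99, 99, 98, 97, 96, 100, 98, 96, 97, 92, 138, 156, 153, 153, 153, 155, 154, 149, 146, 149, 147, 151, 151, 149, 148, 147, 146, 149, 149, 145, 148]
```

```bash
python3 - <<'E'
from h import *
for f,cols in(("p1.npz",range(290,330)),):
    z=np.load(f); d,K,E=[z[k] for k in('d','K','E')]; P=cloud(d,K,E)
    for v in range(86,190,12): 
        print(v,P[v,[282,300,318,335]].round(4).tolist())
    print('grip top',P[195:240:10,322].round(4).tolist(),'plate',P[60,250:270:6].round(4).tolist())
E
```

```text
86 [[0.5071, -0.1084, 0.0548], [0.4954, -0.108, 0.055], [0.4836, -0.1075, 0.0559], [0.4726, -0.1069, 0.0572]]
98 [[0.5075, -0.1009, 0.0561], [0.4958, -0.1006, 0.0547], [0.4839, -0.1002, 0.0552], [0.4726, -0.0999, 0.0546]]
110 [[0.5083, -0.0935, 0.0542], [0.4962, -0.0931, 0.0547], [0.4841, -0.0926, 0.0563], [0.4728, -0.0923, 0.0557]]
122 [[0.5087, -0.0858, 0.0553], [0.4966, -0.0854, 0.055], [0.4844, -0.085, 0.055], [0.473, -0.0846, 0.0568]]
134 [[0.5093, -0.0779, 0.0549], [0.497, -0.0775, 0.0547], [0.4847, -0.0771, 0.0548], [0.4731, -0.0767, 0.0554]]
146 [[0.5098, -0.0699, 0.0557], [0.4975, -0.0694, 0.0548], [0.485, -0.0691, 0.0558], [0.4733, -0.0687, 0.0559]]
158 [[0.5105, -0.0616, 0.0549], [0.4979, -0.0612, 0.0547], [0.4853, -0.0609, 0.0557], [0.4734, -0.0605, 0.056]]
170 [[0.5111, -0.0532, 0.0551], [0.4983, -0.0529, 0.0557], [0.4856, -0.0524, 0.0557], [0.4736, -0.0522, 0.0566]]
182 [[0.5117, -0.0446, 0.0552], [0.4988, -0.0442, 0.0556], [0.4859, -0.0437, 0.0553], [0.4738, -0.0434, 0.0556]]
grip top [[0.4833, -0.0389, 0.0742], [0.4835, -0.0379, 0.094], [0.4837, -0.032, 0.0948], [0.4839, -0.0263, 0.0964], [0.4841, -0.0193, 0.0951]] plate [[0.5366, -0.1338, 0.0087], [0.5318, -0.1335, 0.0095], [0.5273, -0.1336, 0.0082], [0.5226, -0.1335, 0.008]]
```

The blade is level, but the block slid down by about 26 mm between the fingers because the lift began before they had fully closed. I'll set the blade on the plate a few mm short of the shell, re-grasp it lower, then slide it home.

```bash
python3 - <<'E'
from pm import *
lines("p1.npz",(274.4,95),(279,225),(249.5,135),(256,225),.0565,5)
E
```

```text
blade [[0.5132, -0.1029], [0.516, -0.0124]] 88.23 shell [[0.5406, -0.0769], [0.5425, -0.001]] 88.55 gap mm [-26.76 -26.24]
```

{"api": "jog_arm", "payload": {"plan": "0 -0.2 0 0 0 0 1; 0 -0.3 0 0 0 0 1; 0 -0.26 0.1 0 0 0 1; 0 0 0.3 0 0 0 1; 0 0 0.4 0 0 0 1; 0 0 0.4 0 0 0 1; 0 0 0.2 0 0 0 1; 0 0 0 0 0 0 1; 0 0 0 0 0 0 1; 0 0 0 0 0 0 1"}}

```text
time_s: 19.55
tcp_pos: [0.5056, -0.0084, 0.0567]
ee_rot: [[-0.026, -1.0, 0.001], [-1.0, 0.026, 0.0], [-0.0, -0.001, -1.0]]
wrist_force: [-0.3, -0.1, -3.6]
gripper_width: 0.198
gripper_force: 30.0
```

{"api": "jog_arm", "payload": {"plan": "0 0 0.04 0 0 0 1; 0 0 0.04 0 0 0 1; 0 0 0.04 0 0 0 1; 0 0 0 0 0 0 1; 0 0 0 0 0 0 1; 0 0 0 0 0 0 1; 0 0 0 0 0 0 1; 0 0 0 0 0 0 1; 0 0 0 0 0 0 1; 0 0 0 0 0 0 1"}}

```text
time_s: 20.55
tcp_pos: [0.5052, -0.0085, 0.0533]
ee_rot: [[-0.026, -1.0, -0.0], [-1.0, 0.026, -0.0], [0.0, 0.0, -1.0]]
wrist_force: [0.2, -0.0, -3.6]
gripper_width: 0.199
gripper_force: 30.0
```

{"api": "jog_arm", "payload": {"plan": "0 0 0.04 0 0 0 1; 0 0 0.04 0 0 0 1; 0 0 0.02 0 0 0 1; 0 0 0.02 0 0 0 1; 0 0 0 0 0 0 1; 0 0 0 0 0 0 1; 0 0 0 0 0 0 1; 0 0 0 0 0 0 1; 0 0 0 0 0 0 1; 0 0 0 0 0 0 1"}}

```text
time_s: 21.55
tcp_pos: [0.5049, -0.0085, 0.0509]
ee_rot: [[-0.026, -1.0, -0.0], [-1.0, 0.026, -0.0], [0.0, 0.0, -1.0]]
wrist_force: [-4.4, 0.8, 5.0]
gripper_width: 0.198
gripper_force: 30.0
```

Contact with the plate. I'll open partly (fingers stay clear of the shell), go 26 mm lower and re-grip.

{"api": "jog_arm", "payload": {"plan": "0 0 0 0 0 0 0.35; 0 0 0 0 0 0 0.35; 0 0 0 0 0 0 0.35; 0 0 0 0 0 0 0.35; 0 0 0 0 0 0 0.35; 0 0 0 0 0 0 0.35; 0 0 0.2 0 0 0 0.35; 0 0 0.4 0 0 0 0.35; 0 0 0.4 0 0 0 0.35; 0 0 0 0 0 0 0.35"}}

```text
time_s: 22.55
tcp_pos: [0.5037, -0.0089, 0.0233]
ee_rot: [[-0.026, -1.0, -0.004], [-1.0, 0.026, -0.001], [0.001, 0.004, -1.0]]
wrist_force: [-0.6, -0.4, -0.7]
gripper_width: 0.326
gripper_force: 0.0
```

{"api": "jog_arm", "payload": {"plan": "0 0 0 0 0 0 0.35; 0 0 0 0 0 0 1; 0 0 0 0 0 0 1; 0 0 0 0 0 0 1; 0 0 0 0 0 0 1; 0 0 0 0 0 0 1; 0 0 0 0 0 0 1; 0 0 0 0 0 0 1; 0 0 0 0 0 0 1; 0 0 0 0 0 0 1"}}

```text
time_s: 23.55
tcp_pos: [0.5047, -0.0086, 0.0255]
ee_rot: [[-0.026, -1.0, -0.001], [-1.0, 0.026, -0.0], [0.0, 0.001, -1.0]]
wrist_force: [-4.6, 0.7, 4.7]
gripper_width: 0.207
gripper_force: 30.0
```

```bash
python3 tab.py p2
```

```text
[ 0.504683   -0.00857611  0.02546725] [-4.63745791  0.46782844  5.7935636 ] 23.65
```

View pics/p2w.png

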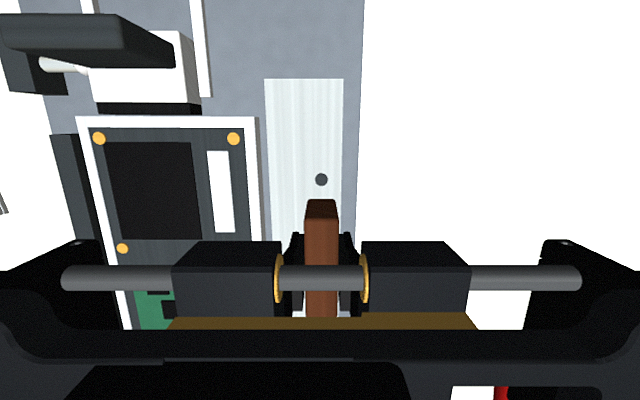

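The view shows a narrow gap between the blade edge, (264,80) to (276,235), and the shell edge, (258,117) to (266,240). Measuring both.

```bash
python3 - <<'E'
from pm import *
im,d,K,E=lines("p2.npz",(264.5,85),(275.5,225),(259,125),(265,225),.016,4)
P=cloud(d,K,E); print('z near edge/back',np.median(P[90:190,282:288,2]),np.median(P[90:190,328:335,2]),'along',[np.median(P[v:v+8,280:330,2]).round(4) for v in(85,110,135,160,200)],'plate',np.median(P[90:190,350:354,2]),np.median(P[20:60,230:300,2]))
g=cv2.cvtColor(im,cv2.COLOR_RGB2GRAY)
for v in(130,180,220): print(v,g[v,240:290].tolist())
E
```

```text
blade [[0.5348, -0.1056], [0.5365, -0.0211]] 88.84 shell [[0.5396, -0.0839], [0.5412, -0.0243]] 88.44 gap mm [-4.22 -4.8 ]
z near edge/back 0.014759461849606817 0.014744825642428641 along [np.float64(0.0147), np.float64(0.0147), np.float64(0.0147), np.float64(0.0148), np.float64(0.0158)] plate 0.008755243086621733 0.008730192136244902
130 [50, 53, 47, 20, 164, 193, 185, 186, 189, 190, 191, 192, 192, 201, 160, 92, 69, 74, 74, 77, 102, 111, 109, 111, 107, 106, 124, 157, 163, 161, 161, 162, 161, 163, 161, 156, 156, 156, 155, 157, 156, 157, 155, 153, 156, 156, 158, 156, 159, 158]
180 [52, 52, 52, 50, 53, 49, 36, 84, 171, 193, 188, 189, 191, 194, 195, 197, 203, 162, 94, 73, 74, 74, 84, 107, 110, 108, 108, 106, 101, 149, 167, 160, 160, 161, 161, 165, 164, 157, 155, 156, 153, 156, 158, 159, 157, 155, 155, 156, 155, 157]
220 [50, 53, 51, 51, 55, 55, 51, 51, 49, 36, 126, 185, 192, 189, 190, 194, 196, 199, 201, 211, 131, 67, 76, 75, 80, 102, 109, 107, 107, 104, 102, 137, 162, 162, 160, 162, 164, 165, 161, 160, 157, 155, 154, 159, 161, 160, 157, 159, 159, 157]
```

Flat on the plate, gap about 4.5 mm and parallel within about 0.3°. I'll ease the down force and slide it in.

{"api": "jog_arm", "payload": {"plan": "0 0 -0.01 0 0 0 1; 0 -0.02 0 0 0 0 1; 0 -0.03 0 0 0 0 1; 0 -0.03 0 0 0 0 1; 0 -0.03 0 0 0 0 1; 0 -0.02 0 0 0 0 1; 0 0 0 0 0 0 1; 0 0 0 0 0 0 1; 0 0 0 0 0 0 1; 0 0 0 0 0 0 1"}}

```text
time_s: 24.65
tcp_pos: [0.5075, -0.009, 0.0255]
ee_rot: [[-0.026, -1.0, -0.002], [-1.0, 0.026, -0.001], [0.001, 0.002, -1.0]]
wrist_force: [-6.0, 0.4, 5.0]
gripper_width: 0.207
gripper_force: 30.0
```

{"api": "jog_arm", "payload": {"plan": "0 -0.01 0 0 0 0 1; 0 -0.01 0 0 0 0 1; 0 -0.01 0 0 0 0 1; 0 -0.01 0 0 0 0 1; 0 0 0 0 0 0 1; 0 0 0 0 0 0 1; 0 0 0 0 0 0 1; 0 0 0 0 0 0 1; 0 0 0 0 0 0 1; 0 0 0 0 0 0 1"}}

```text
time_s: 25.65
tcp_pos: [0.5084, -0.009, 0.0255]
ee_rot: [[-0.026, -1.0, -0.002], [-1.0, 0.026, -0.001], [0.001, 0.002, -1.0]]
wrist_force: [-5.0, 0.3, 5.6]
gripper_width: 0.206
gripper_force: 30.0
```

{"api": "jog_arm", "payload": {"plan": "0 -0.01 0 0 0 0 1; 0 -0.01 0 0 0 0 1; 0 -0.01 0 0 0 0 1; 0 -0.01 0 0 0 0 1; 0 -0.01 0 0 0 0 1; 0 0 0 0 0 0 1; 0 0 0 0 0 0 1; 0 0 0 0 0 0 1; 0 0 0 0 0 0 1; 0 0 0 0 0 0 1"}}

```text
time_s: 26.65
tcp_pos: [0.5096, -0.0091, 0.0255]
ee_rot: [[-0.026, -1.0, -0.002], [-1.0, 0.026, -0.001], [0.001, 0.002, -1.0]]
wrist_force: [-5.6, 1.1, 6.3]
gripper_width: 0.207
gripper_force: 30.0
```

```bash
python3 tab.py p3; python3 - <<'E'
from pm import *
z=np.load("p3.npz"); im,d,K,E=[z[k] for k in('im','d','K','E')]
g=cv2.cvtColor(im,cv2.COLOR_RGB2GRAY)
for v in(90,125,150,180,205,225): print(v,g[v,245:285].tolist())
print(r.sense()['moment'],r.sense()['wrist_force'])
E
```

```text
[ 0.50958265 -0.00904226  0.02547846] [-5.25741486  0.28944559  5.49505003] 26.75
90 [108, 106, 108, 107, 107, 107, 111, 107, 108, 105, 105, 105, 106, 107, 106, 106, 105, 105, 99, 135, 162, 164, 160, 164, 164, 165, 166, 163, 163, 157, 157, 159, 157, 158, 162, 158, 155, 158, 160, 159]
125 [198, 198, 195, 194, 192, 187, 187, 186, 186, 184, 186, 187, 191, 193, 192, 192, 196, 190, 114, 64, 64, 139, 167, 162, 163, 164, 163, 165, 166, 163, 159, 159, 155, 156, 158, 159, 159, 154, 155, 155]
150 [52, 54, 51, 52, 55, 50, 51, 45, 56, 173, 194, 190, 188, 191, 191, 194, 194, 198, 203, 147, 78, 66, 105, 158, 166, 160, 164, 165, 165, 167, 161, 158, 156, 156, 155, 157, 161, 158, 155, 158]
180 [52, 54, 52, 53, 53, 55, 54, 54, 49, 42, 83, 179, 196, 189, 192, 193, 197, 198, 197, 203, 187, 113, 67, 66, 147, 170, 162, 163, 161, 163, 166, 165, 162, 159, 159, 156, 157, 158, 159, 159]
205 [50, 50, 52, 53, 51, 55, 52, 52, 53, 51, 49, 34, 123, 183, 195, 188, 194, 198, 196, 199, 201, 210, 132, 62, 67, 119, 161, 165, 164, 164, 163, 166, 167, 160, 161, 159, 155, 158, 162, 162]
225 [51, 51, 53, 52, 53, 50, 53, 53, 52, 53, 51, 53, 40, 90, 181, 195, 192, 193, 195, 196, 198, 199, 210, 132, 61, 68, 104, 157, 169, 166, 164, 166, 166, 168, 162, 159, 159, 159, 160, 165]
[ 0.20838253  1.41519908 -0.00572885] [-5.25741486  0.28944559  5.49505003]
```

Only the shell's own side face (about 2 px) shows between the two. I'll continue until contact force shows.

{"api": "jog_arm", "payload": {"plan": "0 -0.01 0 0 0 0 1; 0 -0.01 0 0 0 0 1; 0 -0.01 0 0 0 0 1; 0 0 0 0 0 0 1; 0 0 0 0 0 0 1; 0 0 0 0 0 0 1; 0 0 0 0 0 0 1; 0 0 0 0 0 0 1; 0 0 0 0 0 0 1; 0 0 0 0 0 0 1"}}

```text
time_s: 27.75
tcp_pos: [0.51, -0.0091, 0.0255]
ee_rot: [[-0.026, -1.0, -0.003], [-1.0, 0.026, -0.001], [0.001, 0.003, -1.0]]
wrist_force: [-4.9, 1.0, 6.3]
gripper_width: 0.21
gripper_force: 30.0
```

{"api": "jog_arm", "payload": {"plan": "0 -0.01 0 0 0 0 1; 0 -0.01 0 0 0 0 1; 0 -0.01 0 0 0 0 1; 0 0 0 0 0 0 1; 0 0 0 0 0 0 1; 0 0 0 0 0 0 1; 0 0 0 0 0 0 1; 0 0 0 0 0 0 1; 0 0 0 0 0 0 1; 0 0 0 0 0 0 1"}}

```text
time_s: 28.75
tcp_pos: [0.5101, -0.0091, 0.0255]
ee_rot: [[-0.026, -1.0, -0.004], [-1.0, 0.026, -0.001], [0.001, 0.004, -1.0]]
wrist_force: [-7.9, 0.9, 7.8]
gripper_width: 0.203
gripper_force: 30.0
```

```bash
python3 tab.py p4; python3 - <<'E'
from pm import *
z=np.load("p4.npz"); im,d,K,E=[z[k] for k in('im','d','K','E')]
g=cv2.cvtColor(im,cv2.COLOR_RGB2GRAY)
for v in(125,150,180,205,225): print(v,g[v,258:278].tolist())
P=cloud(d,K,E); print([np.median(P[90:190,a:a+6,2]).round(4) for a in(274,290,310,330)],'plate',np.median(P[90:190,350:354,2]))
print(r.sense()['moment'],r.sense()['wrist_force'])
E
```

```text
[ 0.51005253 -0.00910101  0.02551628] [-8.07613085  1.78844637  8.29265728] 28.85
125 [191, 192, 193, 195, 200, 163, 92, 62, 123, 160, 165, 164, 162, 165, 162, 165, 163, 157, 158, 157]
150 [190, 190, 194, 194, 197, 198, 193, 116, 63, 103, 155, 167, 162, 163, 163, 167, 168, 163, 160, 157]
180 [196, 189, 191, 196, 197, 198, 200, 206, 165, 94, 56, 149, 169, 162, 163, 161, 164, 164, 165, 158]
205 [170, 198, 192, 191, 195, 197, 199, 198, 204, 189, 110, 62, 118, 161, 167, 162, 163, 163, 167, 166]
225 [31, 159, 198, 192, 190, 191, 197, 199, 199, 202, 189, 110, 60, 103, 154, 169, 164, 165, 166, 167]
[np.float64(0.0148), np.float64(0.0148), np.float64(0.0149), np.float64(0.0148)] plate 0.008808450917450819
[ 0.63337554  2.16198601 -0.0142624 ] [-8.07613085  1.78844637  8.29265728]
```

{"api": "jog_arm", "payload": {"plan": "0 -0.01 0 0 0 0 1; 0 -0.01 0 0 0 0 1; 0 -0.01 0 0 0 0 1; 0 -0.01 0 0 0 0 1; 0 0 0 0 0 0 1; 0 0 0 0 0 0 1; 0 0 0 0 0 0 1; 0 0 0 0 0 0 1; 0 0 0 0 0 0 1; 0 0 0 0 0 0 1"}}

```text
time_s: 29.85
tcp_pos: [0.5109, -0.0093, 0.0255]
ee_rot: [[-0.026, -1.0, -0.005], [-1.0, 0.026, -0.001], [0.001, 0.005, -1.0]]
wrist_force: [-7.8, 1.5, 9.0]
gripper_width: 0.203
gripper_force: 30.0
```

```bash
python3 tab.py p5; python3 - <<'E'
from pm import *
lines("p5.npz",(270,215),(264.5,125),(268,215),(262,125),.016,3)
s=r.sense();print(s['moment'],s['wrist_force'],s['ee_rot'][0],s['joints'])
E
```

```text
[ 0.51087034 -0.00927739  0.02552698] [-8.30524297  1.08853682  7.84394263] 29.95
blade [[0.5442, -0.0288], [0.5428, -0.0846]] -91.45 shell [[0.5426, -0.0316], [0.5413, -0.0847]] -91.4 gap mm [-1.51 -1.46]
[0.45580111 2.20640147 0.03272767] [-8.30524297  1.08853682  7.84394263] [-0.02643318 -0.9996391  -0.00479164] [ 17.16782727  24.95208005 -28.9257983   -0.04458188 -36.40130126
 -18.64672026]
```

Flush: the relative yaw is 0.05°, the visible band is just the shell's side face, and there's almost no yaw moment. I'll relax slightly, open partly and rise.

{"api": "jog_arm", "payload": {"plan": "0 0.02 0 0 0 0 1; 0 0 0 0 0 0 1; 0 0 0 0 0 0 0.35; 0 0 0 0 0 0 0.35; 0 0 0 0 0 0 0.35; 0 0 0 0 0 0 0.35; 0 0 0 0 0 0 0.35; 0 0 0 0 0 0 0.35; 0 0 0 0 0 0 0.35; 0 0 0 0 0 0 0.35"}}

```text
time_s: 30.95
tcp_pos: [0.5128, -0.0087, 0.0256]
ee_rot: [[-0.026, -1.0, 0.0], [-1.0, 0.026, 0.0], [-0.0, -0.0, -1.0]]
wrist_force: [0.5, -0.2, -0.4]
gripper_width: 0.322
gripper_force: 0.0
```

{"api": "jog_arm", "payload": {"plan": "0 0 -0.2 0 0 0 0.35; 0 0 -0.4 0 0 0 0.35; 0 0 -0.8 0 0 0 0.35; 0 0 -1 0 0 0 0.35; 0 0 -1 0 0 0 0.35; 0 0 -1 0 0 0 0.35; 0 0 -1 0 0 0 0.35; 0 0 -0.6 0 0 0 0.35; 0 0 0 0 0 0 0.35; 0 0 0 0 0 0 0.35"}}

```text
time_s: 31.95
tcp_pos: [0.5123, -0.0087, 0.1757]
ee_rot: [[-0.026, -1.0, 0.0], [-1.0, 0.026, 0.001], [-0.001, -0.0, -1.0]]
wrist_force: [-0.3, -0.2, -0.2]
gripper_width: 0.324
gripper_force: 0.0
```

{"api": "jog_arm", "payload": {"plan": "0 0.8 0 0 0 -1 0.35; 0 0 0 0 0 -1 0.35; 0 0 0 0 0 -1 0.35; 0 0 0 0 0 -1 0.35; 0 0 0 0 0 -1 0.35; 0 0 0 0 0 -1 0.35; 0 0 0 0 0 -1 0.35; 0 0 0 0 0 -1 0.35; 0 0 0 0 0 -1 0.35; 0 0 0 0 0 -1 0.35"}}

```text
time_s: 32.95
tcp_pos: [0.4917, -0.0084, 0.1741]
ee_rot: [[0.981, -0.194, -0.003], [-0.194, -0.981, -0.001], [-0.003, 0.001, -1.0]]
wrist_force: [-0.0, 0.4, -0.3]
gripper_width: 0.325
gripper_force: 0.0
```

{"api": "jog_arm", "payload": {"plan": "0 0 0 0 0 -1 0.35; -0.8 0 0 0 0 -0.3 0.35; -0.8 0 0 0 0 0 0.35; -0.5 0 0 0 0 0 0.35; 0 0 0 0 0 0 0.35; 0 0 0 0 0 0 0.35; 0 0 0 0 0 0 0.35; 0 0 0 0 0 0 0.35; 0 0 0 0 0 0 0.35; 0 0 0 0 0 0 0.35"}}

```text
time_s: 33.95
tcp_pos: [0.4405, -0.0064, 0.1754]
ee_rot: [[1.0, -0.019, -0.0], [-0.019, -1.0, -0.0], [-0.0, 0.0, -1.0]]
wrist_force: [1.5, 0.1, -0.1]
gripper_width: 0.322
gripper_force: 0.0
```

```bash
python3 tab.py f1
```

```text
[ 0.44037272 -0.00637655  0.17547549] [-0.41925226  0.07008712 -0.38162903] 34.05
```

View pics/f1w.png

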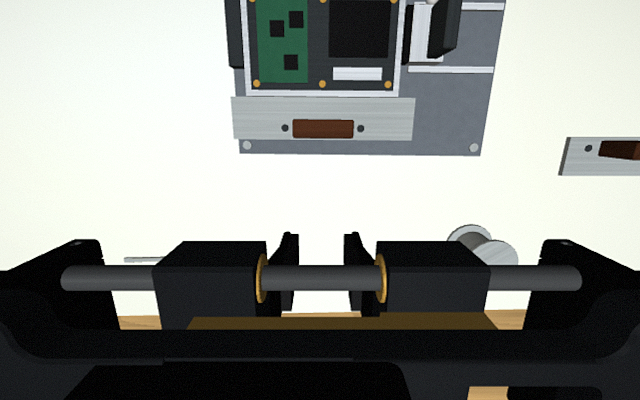

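The straightedge lies along the shell, with the blade's near-shell edge at row ≈97 from col 232 to 415 and the shell spanning cols 247–400. It covers the whole edge. A numeric check of the seam comes next.

```bash
python3 - <<'E'
from h import *
z=np.load("f1.npz"); im,d,K,E=[z[k] for k in('im','d','K','E')]; P=cloud(d,K,E)
g=cv2.cvtColor(im,cv2.COLOR_RGB2GRAY); print('cam',E[:3,3].round(3))
for u in(252,270,290,310,330,350,370,390): print(u,g[88:104,u].tolist())
b=seg(im,K,E,(405,138.8),(236,138),.016,4); print('blade back',b.round(4).tolist(),yaw(b))
s=seg(im,K,E,(396,96),(252,95.5),.024,4); print('seam',s.round(4).tolist(),yaw(s))
t=(s[1]-s[0])/np.linalg.norm(s[1]-s[0]); n=np.array([t[1],-t[0]]); print('back to seam mm',((b-s[0])@n*1000).round(2))
print('blade z',[np.median(P[110:134,u:u+12,2]).round(4) for u in(240,265,370,395)],'plate',np.median(P[110:140,425:460,2]).round(4))
T=P[0:70,400:460]; m=(T[...,2]>.066)&(T[...,2]<.08); print('tab',T[m].mean(0).round(4))
E
```

```text
cam [ 0.517 -0.008  0.336]
252 [17, 72, 149, 142, 137, 138, 145, 125, 80, 121, 119, 123, 119, 117, 117, 119]
270 [25, 62, 130, 146, 139, 141, 145, 123, 79, 123, 120, 125, 121, 121, 118, 117]
290 [32, 50, 112, 148, 137, 142, 149, 132, 89, 108, 121, 124, 121, 121, 119, 118]
310 [30, 47, 111, 150, 144, 143, 150, 143, 113, 107, 122, 121, 123, 121, 119, 119]
330 [32, 34, 92, 152, 146, 148, 152, 145, 107, 94, 125, 123, 122, 122, 117, 118]
350 [31, 37, 90, 151, 144, 147, 150, 155, 129, 75, 125, 122, 122, 122, 119, 115]
370 [38, 23, 78, 151, 142, 148, 149, 152, 135, 87, 124, 121, 119, 121, 117, 115]
390 [32, 28, 60, 126, 144, 144, 148, 149, 129, 81, 123, 120, 121, 121, 119, 114]
blade back [[0.4963, -0.1015], [0.5012, 0.0877]] 88.51449579299563
seam [[0.5414, -0.0868], [0.5459, 0.064]] 88.30008310561567
back to seam mm [-44.67 -45.38]
blade z [np.float64(0.015), np.float64(0.0147), np.float64(0.0147), np.float64(0.0148)] plate 0.0087
tab [ 0.5932 -0.1175  0.0702]
```

Back edge to seam is 44.7–45.4 mm against a 45 mm blade. The seam is uniform along the whole length, the blade is flat and the jaw is still home. Handing in.

```bash
python3 -c "
from station import r; print(r.finish_job())"
```

```text
the job is handed in; nothing more can be done
None
```

The job is handed in: the jaw is latched home with the shell against the end stop, and the longer straightedge lies flat and released, with no measurable gap along the shell's free long edge (to about 0.5 mm). Its end overhangs the plate by about 6 mm.

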